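Set the sprung stop screw to the laminate setting block

TASK

Take the red-handled key from its stand, fit it fully onto the square head of the stop screw and turn it clockwise until the white sprung foot presses lightly on the blue-topped setting block, about 4 N and never more than 12 N, so that the block just drags beneath it. Draw the block a centimetre or two along the bench by its free end to feel the drag, and correct the screw if it runs free or binds. Finish with the block flat on the bench and still held under the foot, the key left standing fully down on the screw, and the other things left alone.

Things in the scene. Friction and masses are not known exactly. Their poses are not given: they have to be found in the camera images.
- stop: Green cast stop frame fixed to the bench. Origin on the bench top straight below the screw axis, z up. Column 40 x 36 mm, 84 mm high, 100 mm from the axis on the -y side, on a 90 x 60 x 12 mm base; from it a 36 mm wide arm (along y) reaches over the block, underside 62 mm and top 84 mm above the bench, ending 21 mm past the axis on +y.
- nose (a point): Point of the frame (fixed, on the screw axis, 62 mm above the bench) where the plunger with the white foot (20 mm across, not rotating) comes out under the arm. Screw clockwise from above lowers the foot 4 mm per rad (25 mm a turn). Starting gap to the block unknown, 0.5 to 8.5 mm; no listed pose tells it. Sprung foot: 2 N per mm (8 N per rad) after first touch, 6 mm of spring travel.
- seat (a point): On the screw axis, 88 mm above the bench: upper face of the steel collar (30 mm across) on which the key comes to rest. The square brass head rises 18 mm from it: 14 x 14 mm for 12 mm, then a cone, 14 to 7 mm across. x, y square to its flats, turning with the screw; it does not rise or sink. Turns stiffly (0.07 N m), stays where left; the foot's press adds 0.004 N m per N.
- key: Box key, upright in its stand, 90 mm long, 0.14 kg. Origin: centre of the open mouth of the socket at its lower end; z up along the key, x, y square to its flats. Steel socket 25 mm square outside, 16 mm square inside, 21 mm deep: 1 mm play a side, 0.08 to 0.15 rad of free turning each way on the head. Fully down on the head, the origin is at the seat point.
- key_grip (a point): Centre of the key's flat-sided red handle, 65 mm above the key's origin: 30 x 30 mm, 50 mm tall, flats parallel to the socket's.
- stand: Dark wooden stand, 62 x 62 x 28 mm, fixed to the bench, origin under its centre, with a square pocket 28 mm wide and 22 mm deep (floor at 6 mm) in which the key stands.
- block: Setting block of plywood faced with blue chip board, 180 x 46 x 30 mm (x, y, z), 0.12 to 0.24 kg, loose, flat on the bench; origin at the centre of its underside. Lies through the stop, along the stop's x; the foot is over its centre line about 40 mm to +x of the origin.
- block_end (a point): Where to grip the block across its 46 mm: free end, towards the robot, 60 mm to -x of its origin, 22 mm above its underside. Friction about 0.6 (0.5 to 0.7) on bench and under the foot: drawn slowly to -x it takes about 1 N when free, about 1.2 N more per N of the foot's press (some 6 N at the right setting), and 0.6 N more (less) per N that the hand bears down (lifts).
- glue: bystander: white glue bottle with yellow label, 60 mm diameter, 190 mm high, origin under its centre
- tin: bystander: blue-labelled tin, 72 mm diameter, 100 mm high, origin under its centre
- offcut: bystander: bare plywood offcut 150 x 46 x 18 mm, origin under its centre; not the setting block
- mallet: bystander: hammer lying on the bench
- brush: bystander: brush lying on the bench
- scissors: bystander: scissors with black handles, about 170 mm long, lying on the bench

How it is judged:
On the way, in this order (a step that is already met when the one before it is completed fails the run):
1. the key is fully down on the screw's square head (distance between key and seat below 0.005 m and angle between key's own z axis and vertical below 0.2 rad), for 0.2 s.
2. the screw is turned down until the foot bears on the block lying flat on the bench (all of step 1 and height (world z) of block below 0.002 m and angle between block's own z axis and vertical below 0.03 rad and contact force between stop and block above 1 N and linear speed of block below 0.004 m/s), for 0.2 s.
3. the block is drawn along the bench while the foot bears on it (height (world z) of block below 0.002 m and angle between block's own z axis and vertical below 0.03 rad and contact force between stop and block above 1 N and linear speed of block above 0.004 m/s), for 0.15 s.
At the end, for the whole second after the job is handed in: The block lies at rest flat on the bench with the foot bearing on it with 2 to 6.5 N (all of the contact force, friction included); the key stands on the screw (its origin within 5 mm of the seat point, tilted less than 0.2 rad); the block's centre is within 85 mm of the screw axis (all of step 1 and height (world z) of block below 0.002 m and angle between block's own z axis and vertical below 0.03 rad and contact force between stop and block between 2 and 6.5 N and linear speed of block below 0.005 m/s and horizontal distance between block and seat below 0.085 m); the robot touches nothing.
It fails at once if the foot presses on the block with more than 12 N (contact force between stop and block above 12 N).
It fails at once if a bystander is moved by more than 30 mm (distance of any of glue, tin, offcut, mallet, brush, scissors from where it was at the start of the episode above 0.03 m).
It also fails if it takes over 72 s, if anything falls off the work surface, if the arm or the gripper's body presses on something with over 40 N, if the wrist force passes 120 N, or if a joint passes its speed limit or range.

ROBOT

A 6-joint arm with a two-finger parallel gripper is mounted at the origin on the work surface. World frame = base frame: x ahead of the robot, y to its left, z up, the work surface at z = 0. Lengths are in m, angles in rad, forces in N, time in s.
With the tool pointing down it reaches from about 0.425 to 0.95 m from the base axis. Payload 3.5 kg.
Tool frame: the origin (TCP) lies midway between the tips of the shut fingers; the grasp point (between the pads) lies 19 mm behind it; z points along the fingers, y is the line along which they close (so a half turn about z gives the same grasp; the last joint's range is limited). The gripper opens to 85 mm and grips with 20 to 120 N. Pads are 22 mm wide; open, the fingers measure 114 mm over their backs; the gripper's body (76 mm by 85 mm) begins 54 mm behind the grasp point. The pads swing forward as they close: fully open they stand 13 mm farther back than shut.
Start: joints at [-1.352, 0.286, 1.577, -0, 1.279, -0.15], TCP at [0.243, -0.63, 0.231] pointing down, gripper open.
Joint ranges: [-2.77, 2.77], [-0.9, 2.22], [0.21, 2.48], [-1.53, 4.67], [0.24, 2.81], [-2.84, 2.84]. Speed limits (rad/s): [2.79, 2.79, 3.14, 3.14, 3.14, 3.14].

INTERFACE

Orientations are given as a unit quaternion [w, x, y, z].
In Python, from workcell import env gives the robot as it stands. The module is installed in compiled form; this text tells all that it offers.
- The arm moves only by the tool send_rows, never from a script. Its argument "motion" is a list of rows, each a list of 3 entries, a list of its own where there are three numbers: the finger opening in mm, from 0 to 85.4, then the shift along the tool's x, y, z in mm, then the turn about the tool's z in rad. In form: [[grip, [x, y, z], twist], ...]. A call has 1 to 8 rows; each row is the pose to reach, as a shift and turn from the pose commanded when the call began, along the tool's axes at that moment; what a row does not reach only later rows make up. A row lasts 1/10 s, in which the tool goes at most 50 mm and 8.59 degrees, less where a joint would pass 70% of its speed; a pose out of reach is approached as far as the arm can. A call with a gripper value outside its range is refused whole. The fingers move at their own pace and stop on an object; "squeeze" is the grip in N (left out, the last holds). Time passes only in rows, so rows that repeat a pose let the fingers close. It gives the time, the measured TCP pose, the force, the opening and the grip force at its end, in the units of the state.
- env.get_obs(): the state, without advancing time (a new reading comes with each control period).
- env.capture(name): name is "scene" or "top"; returns a dict with "color" (420x560x3 uint8, blue, green, red), "depth" (420x560 float32, m along the optical axis (not along the pixel's ray), 0 where there is no reading), "vfov" (degrees; the focal length in pixels is half the picture's height over the tangent of half this angle, whatever the lens; pixels are square), "cx", "cy" (the principal point, pixels), "T" (4x4, takes a point from camera to world coordinates). Camera axes: x right, y up, looking along -z (the intrinsics and any distortion apply to the point x, -y, -z); pixel columns grow to the right and rows downward; lengths in m; the calibration is good to about 2 mm. A picture is of the moment at which its call begins.
- env.job_done(): hands the job in; it is judged then, once.
The state is a dict: "t": time; "joint_pos": joint angles; "qvel": joint speeds; "tau": joint torques, N m; "tool_pos": TCP position; "tcp_rot": TCP orientation; "contact_force": force on the tool from outside, world axes, zero at the start; "moment": the same for the moment, N m; "gripper_width": finger opening in m; "finger_force": force on a finger pad.
Only numpy, scipy, OpenCV 4.12 (cv2) and the standard library are available. Lean on these libraries where they do the work, as an engineer would, in place of code of your own. Each camera call takes 0.05 s, during which the arm holds its last target. There are 200 camera calls.

## Working session

There is one attempt and no reset: what is moved stays moved. The work goes in short steps, Python scripts to look and compute and a tool call to move; the robot and the scene stay as the last step left them, time stands still between calls to the robot, and variables do not carry over. Pictures are saved under pics/ and viewed, at most 13 in all, crops included, and the job is handed in when it is done.

Besides the shell and the picture viewer there is one more tool, called after "Request:" as name([rows], argument=value, ...), one row to a line, values as JSON. send_rows: Moves the arm, as the interface text tells. Its arguments: {"type":"object","properties":{"motion":{"type":"array","items":{"type":"array"}},"squeeze":{"type":"number"}},"required":["motion"]}

```bash
mkdir -p pics
cat > h.py <<'E'
import numpy as np, cv2
from workcell import env
def cap(n,f):
    c=env.capture(n); cv2.imwrite(f'pics/{f}.png',c['color'])
    np.savez(f'pics/{f}.npz',**c); return c
def load(f): return dict(np.load(f'pics/{f}.npz',allow_pickle=True))
def world(c,u,v,d=None):
    f=210/np.tan(np.radians(float(c['vfov']))/2)
    if d is None: d=c['depth'][int(round(v)),int(round(u))]
    p=np.array([(u-c['cx'])/f*d,-(v-c['cy'])/f*d,-d,1]); return (c['T']@p)[:3]
def cloud(c):
    f=210/np.tan(np.radians(float(c['vfov']))/2); d=c['depth']
    v,u=np.mgrid[0:420,0:560]
    P=np.stack([(u-c['cx'])/f*d,-(v-c['cy'])/f*d,-d,np.ones_like(d)],-1)
    return (P@c['T'].T)[...,:3]
def onz(c,u,v,z):
    o=world(c,u,v,0.); p=world(c,u,v,1.); return o+(p-o)*(z-o[2])/(p[2]-o[2])
E
python3 - <<'E'
from h import *
a=cap('scene','s0');b=cap('top','t0')
for c in(a,b): print({k:c[k] for k in c if k not in('color','depth')}.__repr__())
print(env.get_obs())
E
```

```text
{'vfov': 53.37830258962887, 'cx': 285.06869030829256, 'cy': 214.25468266742993, 'T': array([[ 0.21088265, -0.60870701,  0.76485572,  1.32093302],
       [ 0.97744491,  0.14043498, -0.15773225, -0.21180092],
       [-0.01139977,  0.78086733,  0.62459287,  0.69836549],
       [ 0.        ,  0.        ,  0.        ,  1.        ]])}
{'vfov': 57.43352470152733, 'cx': 280.3396295269627, 'cy': 206.35700632598622, 'T': array([[-0.00405876,  0.99644628, -0.08413285,  0.47367307],
       [-0.9999898 , -0.00421119, -0.00163438, -0.08878818],
       [-0.00198287,  0.08412536,  0.99645321,  0.99431616],
       [ 0.        ,  0.        ,  0.        ,  1.        ]])}
{'t': 0.1, 'joint_pos': array([-1.35200435e+00,  2.87152394e-01,  1.57804401e+00,  1.07473827e-05,
        1.27860502e+00, -1.49999085e-01]), 'qvel': array([-0.00026029, -0.00227762, -0.00059957,  0.00099573, -0.0004007 ,
       -0.00133014]), 'tau': array([ 4.18808286e-04, -4.07297266e+01, -2.93698579e+01, -1.43907509e-04,
        3.44064072e-03, -1.09912779e-05]), 'tool_pos': array([ 0.24322823, -0.629011  ,  0.23002802]), 'tcp_rot': array([-1.10391120e-03,  9.83046946e-01,  1.83350707e-01, -3.28383456e-05]), 'contact_force': array([-0.05384839,  0.04119573,  0.95369017]), 'moment': array([-0.00972025, -0.00896175, -0.0449968 ]), 'finger_force': 0.0, 'gripper_width': 0.08504987898025937}
```

View pics/s0.png

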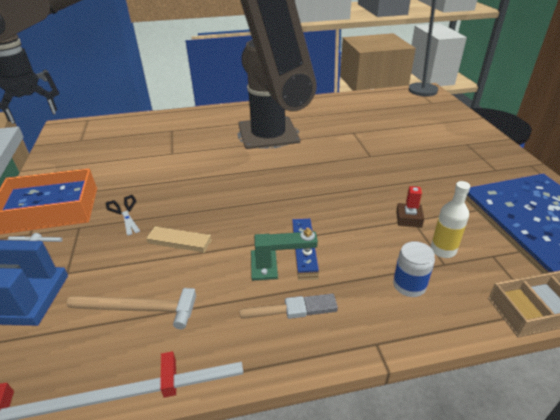

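View pics/t0.png

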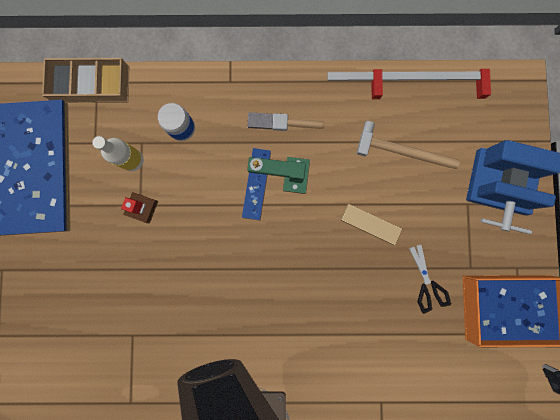

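Scene shows the stop (scene ~(280,250)), the block through it and the key in its stand (410,205). In the top view the screw is at ~(257,164), the key handle at ~(130,205), the block from (262,150) to (252,218), the glue at (118,152) and the tin at (175,122). I'll enlarge these.

Run:
```python
from h import *
a=load('s0')['color'];b=load('t0')['color']
R=lambda im,x,y,w,h,s:cv2.resize(im[y:y+h,x:x+w],None,fx=s,fy=s,interpolation=cv2.INTER_CUBIC)
top=np.hstack([R(b,230,140,80,60,5),R(b,105,180,80,60,5)])
bot=np.hstack([R(a,245,210,80,60,5),R(a,375,175,80,60,5)])
cv2.imwrite('pics/c0.png',np.vstack([top,bot]))
c=load('t0');P=cloud(c)
for (u,v) in[(257,164),(280,168),(300,172),(252,200),(255,215),(261,154),(130,205),(148,212),(140,196),(200,250),(350,180)]: print(u,v,P[v,u].round(4))
c=load('s0');P=cloud(c)
for (u,v) in[(308,233),(280,240),(265,240),(305,264),(413,192),(412,186),(411,222),(350,160)]: print('s',u,v,P[v,u].round(4))
```

```text
257 164 [ 0.6493 -0.0327  0.1029]
280 168 [ 0.6427 -0.0869  0.0862]
300 172 [ 0.6331 -0.1348  0.0842]
252 200 [ 0.5716 -0.0155  0.0292]
255 215 [ 0.5333 -0.0235  0.0333]
261 154 [ 0.6896 -0.0383  0.0295]
130 205 [0.5542 0.2665 0.0964]
148 212 [0.5424 0.2477 0.0273]
140 196 [0.583  0.2684 0.0292]
200 250 [0.4455 0.1204 0.0008]
350 180 [ 0.6259 -0.2696  0.001 ]
s 308 233 [ 0.6638 -0.0262  0.1007]
s 280 240 [ 0.6548 -0.0866  0.0845]
s 265 240 [ 0.6477 -0.1186  0.0847]
s 305 264 [ 0.6846 -0.0368  0.0286]
s 413 192 [0.5686 0.2652 0.0961]
s 412 186 [0.4224 0.3504 0.0017]
s 411 222 [0.5894 0.2651 0.0172]
s 350 160 [0.2423 0.2242 0.0003]
```

View pics/c0.png

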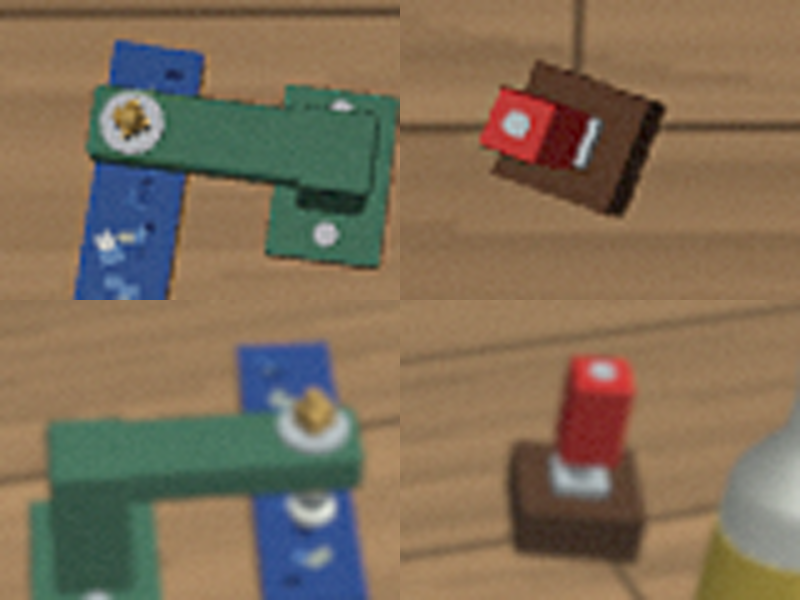

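The crops show: handle top in the top view with its centre at about (128.4,204.6), its flats tilted ~15°. The brass head with its collar is at about (256.3,164.3). In the scene view the head is at (308,232) with a corner roughly towards the camera, and the foot sits above the block. Next, measuring precisely.

Run:
```python
from h import *
def rect(c,m,z,name,cl=True):
    m=m.astype(np.uint8); n,l,s,_=cv2.connectedComponentsWithStats(m)
    k=1+np.argmax(s[1:,4]); v,u=np.where(l==k)
    q=np.array([onz(c,a,b,z)[:2] for a,b in zip(u,v)])
    r=cv2.minAreaRect((q*1000).astype(np.float32)); print(name,len(q),'mean',q.mean(0).round(4),'rect',np.round(r[0],1),np.round(r[1],1),round(r[2],1))
for n in('t0','s0'):
    c=load(n);P=cloud(c);I=c['color'].astype(int);B,G,R=I[...,0],I[...,1],I[...,2]
    hsv=cv2.cvtColor(c['color'],cv2.COLOR_BGR2HSV);H,S,V=[hsv[...,i].astype(int) for i in range(3)]
    X,Y,Z=P[...,0],P[...,1],P[...,2]
    nk=(abs(X-.56)<.05)&(abs(Y-.265)<.05)
    rect(c,nk&(Z>.09),.096,'keytop')
    rect(c,nk&(Z>.02)&(Z<.033)&(V<120),.028,'standtop')
    ns=(X>.59)&(X<.72)&(Y>-.2)&(Y<.02)
    rect(c,ns&(Z>.078)&(Z<.0875)&(G>R+15),.084,'armtop')
    bl=(X>.5)&(X<.75)&(abs(Y+.03)<.06)&(Z>.022)&(Z<.036)&(B>R+30)
    rect(c,bl,.030,'block')
    br=ns&(Z>.07)&(R>B+35)
    rect(c,br,.10,'brass'); 
    v,u=np.where(br)
    rect(c,ns&(Z>.07)&(S<60)&(V>110),.088,'collar')
```

```text
keytop 163 mean [0.5545 0.2696] rect [554.5 269.1] [31.4 29.5] 69.8
standtop 413 mean [0.5536 0.2638] rect [554.7 269.7] [64.8 61.9] 69.7
armtop 732 mean [ 0.6435 -0.0875] rect [645.2 -77.7] [138.   39.5] 82.4
block 785 mean [ 0.5822 -0.0209] rect [582.6 -20.8] [ 45.6 116.2] 81.1
brass 37 mean [ 0.652  -0.0294] rect [652.3 -29. ] [13.9 14.8] 26.7
collar 96 mean [ 0.6517 -0.0292] rect [652.3 -29.4] [28.8 29.1] 89.7
keytop 103 mean [0.5635 0.2731] rect [563.6 273. ] [29.  35.9] 64.8
standtop 310 mean [0.5691 0.2689] rect [563.7 273.2] [62.9 74.3] 71.3
armtop 677 mean [ 0.6536 -0.0834] rect [655.6 -73.7] [135.   45.9] 81.2
block 394 mean [ 0.677 -0.032] rect [672.7 -30.6] [44.4 73.1] 81.2
brass 49 mean [ 0.6599 -0.0258] rect [659.4 -26.2] [23.2 16.5] 18.9
collar 103 mean [ 0.6603 -0.0247] rect [658.8 -24.2] [35.8 37.3] 82.1
```

Request:
send_rows([
  [85,[50,-48,0],-0.14],
  [85,[100,-96,0],-0.29],
  [85,[150,-144,0],-0.44],
  [85,[190,-182,0],-0.59],
  [85,[220,-212,0],-0.74],
  [85,[250,-240,0],-0.89],
  [85,[280,-270,0],-1.04],
  [85,[280,-270,0],-1.19],
])

```text
t: 0.9
tool_pos: [0.4076, -0.274, 0.2309]
tcp_rot: [-0.0, 0.709, 0.705, 0.0]
contact_force: [0.6, 0.0, -1.1]
gripper_width: 0.0849
finger_force: 0.0
```

Request:
send_rows([
  [85,[45,20,0],-0.15],
  [85,[90,40,0],-0.3],
  [85,[135,60,0],-0.45],
  [85,[180,80,0],-0.6],
  [85,[225,100,0],-0.75],
  [85,[270,120,0],-0.9],
  [85,[315,140,0],-1.05],
  [85,[328,148,0],-1.2],
])

```text
t: 1.7
tool_pos: [0.5596, 0.0534, 0.2308]
tcp_rot: [-0.0, 0.185, 0.983, 0.001]
contact_force: [-0.0, -0.4, -0.6]
gripper_width: 0.0853
finger_force: 0.0
```

Request:
send_rows([
  [85,[0,0,0],-0.03],
  [85,[0,0,0],-0.03],
])

```text
t: 1.9
tool_pos: [0.5586, 0.0493, 0.2307]
tcp_rot: [-0.001, 0.176, 0.984, -0.0]
contact_force: [-0.4, 0.1, -0.2]
gripper_width: 0.085
finger_force: 0.0
```

Run:
```python
from h import *
a=cap('scene','s1');b=cap('top','t1')
o=env.get_obs();p=o['tool_pos'];q=o['tcp_rot'];print(o['t'],p,2*np.arctan2(q[2],q[1]),o['joint_pos'].round(3))
f=lambda c:210/np.tan(np.radians(float(c['vfov']))/2)
ims=[]
for c in(a,b):
    x=np.linalg.inv(c['T'])@np.r_[p,1]; u=c['cx']-f(c)*x[0]/x[2]; v=c['cy']+f(c)*x[1]/x[2]; print(u,v)
    x0,y0=int(u)-50,int(v)-75; print(x0,y0)
    im=cv2.resize(c['color'][y0:y0+150,x0:x0+100],None,fx=4,fy=4,interpolation=cv2.INTER_CUBIC)
    cv2.drawMarker(im,(int((u-x0+.5)*4),int((v-y0+.5)*4)),(0,255,255),0,10); ims.append(im)
cv2.imwrite('pics/c1.png',np.hstack(ims))
```

```text
2.0 [0.55858195 0.04837668 0.23098372] 2.7855931503096314 [-0.094  0.036  1.861 -0.     1.246 -1.309]
330.15552244633267 152.40798306776074
280 77
212.46453592518077 196.46785662593143
162 121
```

View pics/c1.png

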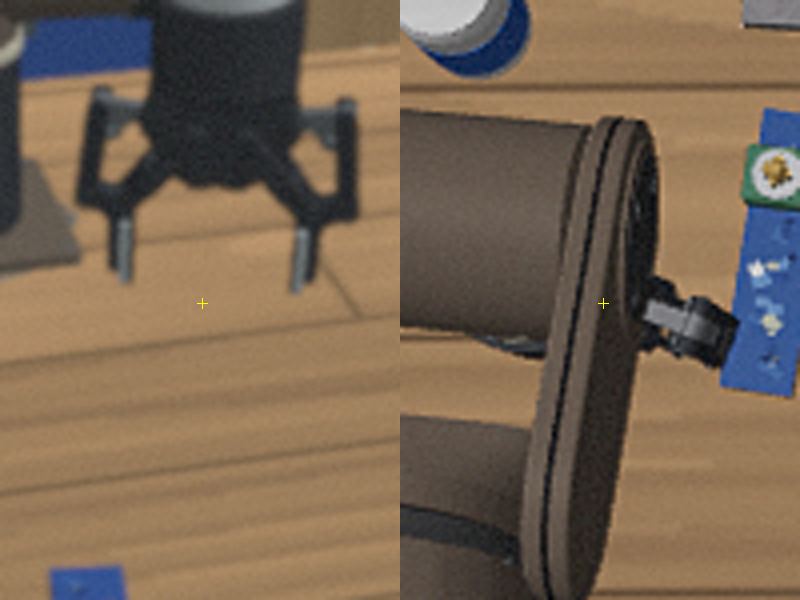

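The scene crop shows fingertips at crop (126,282) and (296,290), i.e. midpoint px (332.3,148.4). That is ~2 px right of the projection, so scene y reads ~4 mm high. The top view is mostly hidden by the arm, with one finger visible at px (242,206). I'll compare the depth clouds with kinematics.

Run:
```python
from h import *
o=env.get_obs();p=o['tool_pos'];q=o['tcp_rot'];ph=2*np.arctan2(q[2],q[1])
ex=np.array([np.cos(ph),np.sin(ph),0]);ey=np.array([np.sin(ph),-np.cos(ph),0])
for n in('s1','t1'):
    c=load(n);P=cloud(c)
    for lo,hi in((.225,.245),(.245,.26),(.26,.275),(.275,.29),(.29,.305)):
        m=(P[...,2]>lo)&(P[...,2]<hi)&(np.hypot(P[...,0]-p[0],P[...,1]-p[1])<.085)
        d=P[m]-p; a=d@ex;b=d@ey
        for s in(-1,1):
            k=b*s>.02
            if k.sum()>3: print(n,lo,s,k.sum(),'x',np.percentile(a[k],[5,50,95]).round(4),'y',np.percentile(b[k],[5,50,95]).round(4),'w',P[m][k].mean(0).round(4))
# bench/geometry sanity
for n in('s0','t0'):
    c=load(n);P=cloud(c).reshape(-1,3);P=P[(abs(P[:,2])<.02)&(P[:,0]>.3)&(P[:,0]<.8)&(abs(P[:,1])<.35)]
    A=np.c_[P[:,:2],np.ones(len(P))];w=abs(P[:,2]-np.median(P[:,2]))<.006
    print(n,np.linalg.lstsq(A[w],P[w,2],rcond=None)[0].round(4))
```

```text
s1 0.245 -1 32 x [-0.013  -0.0098 -0.0031] y [-0.0506 -0.0427 -0.038 ] w [0.5519 0.0046 0.2541]
s1 0.245 1 32 x [-0.013  -0.0098 -0.0007] y [0.0472 0.0518 0.0591] w [0.585  0.0944 0.2544]
s1 0.26 -1 44 x [-0.0128 -0.0096 -0.0071] y [-0.051  -0.0442 -0.038 ] w [0.5522 0.0035 0.268 ]
s1 0.26 1 43 x [-0.0137 -0.0097 -0.0048] y [0.0472 0.0533 0.0595] w [0.5861 0.0954 0.2674]
s1 0.275 -1 46 x [-0.0136 -0.0112 -0.0052] y [-0.0579 -0.0456 -0.0383] w [0.5518 0.0013 0.2833]
s1 0.275 1 49 x [-0.014  -0.0093 -0.0055] y [0.0475 0.0551 0.0654] w [0.587  0.0974 0.2833]
s1 0.29 -1 124 x [-0.0152 -0.0116  0.0084] y [-0.0659 -0.0491 -0.0327] w [ 0.5492 -0.0011  0.297 ]
s1 0.29 1 129 x [-0.0157 -0.0113  0.0072] y [0.0414 0.0565 0.075 ] w [0.5869 0.0995 0.2974]
t1 0.29 -1 50 x [-0.0098  0.0038  0.0129] y [-0.0755 -0.0722 -0.0464] w [ 0.5337 -0.0107  0.2993]
s0 [ 0.0007  0.0005 -0.0002]
t0 [-0.0007 -0.0004  0.0005]
```

Request:
send_rows([
  [85,[15,42,0],0],
  [85,[30,84,0],0],
  [85,[45,126,0],0],
  [85,[60,168,0],0],
  [85,[75,208,0],0],
  [85,[75,208,0],0],
  [85,[75,208,40],0],
  [85,[75,208,80],0],
])

```text
t: 2.8
tool_pos: [0.5622, 0.2694, 0.1526]
tcp_rot: [0.002, 0.177, 0.984, 0.001]
contact_force: [1.1, 0.6, -1.0]
gripper_width: 0.0848
finger_force: 0.0
```

Request:
send_rows([
  [85,[0,0,30],0],
  [85,[0,0,60],0],
  [85,[0,0,90],0],
  [85,[0,0,96],0],
  [85,[0,0,96],0],
])

```text
t: 3.3
tool_pos: [0.5601, 0.2688, 0.0543]
tcp_rot: [-0.001, 0.177, 0.984, -0.001]
contact_force: [-0.0, -0.5, 0.0]
gripper_width: 0.0851
finger_force: 0.0
```

```bash
cat >> h.py <<'E'
def tf():
    o=env.get_obs();p=o['tool_pos'];q=o['tcp_rot'];ph=2*np.arctan2(q[2],q[1])
    return o,p,ph,np.array([np.cos(ph),np.sin(ph),0]),np.array([np.sin(ph),-np.cos(ph),0])
def crop(c,f,u,v,w,h,s):
    x0,y0=int(u-w/2),int(v-h/2); return cv2.resize(c['color'][y0:y0+h,x0:x0+w],None,fx=s,fy=s,interpolation=cv2.INTER_CUBIC),x0,y0
E
python3 - <<'E'
from h import *
a=cap('scene','s2');o,p,ph,ex,ey=tf();print(o['t'],p,ph,o['contact_force'].round(1))
P=cloud(a);I=a['color'].astype(int);red=(I[...,2]>I[...,1]+50)&(I[...,2]>I[...,0]+50)
near=(np.hypot(P[...,0]-p[0],P[...,1]-p[1])<.09)
def st(n,m):
    d=P[m]-p;print(n,m.sum(),np.percentile(d@ex,[5,50,95]).round(4),np.percentile(d@ey,[5,50,95]).round(4))
st('red',near&red&(P[...,2]<.09))
m=near&~red&(P[...,2]>.065)&(P[...,2]<.1); d=P-p; b=d@ey
st('f-',m&(b<-.02));st('f+',m&(b>.02))
im,x0,y0=crop(a,'',413,195,130,100,6);print(x0,y0);cv2.imwrite('pics/c2.png',im)
E
```

```text
3.35 [0.56128353 0.26950929 0.05612007] 2.786809805314295 [0.5 0.1 0.9]
red 182 [-0.0125 -0.0096  0.0067] [-0.0093  0.0025  0.018 ]
f- 58 [-0.0134 -0.0082 -0.0037] [-0.053  -0.0463 -0.0405]
f+ 76 [-0.0124 -0.008   0.0087] [0.0451 0.0477 0.0578]
348 145
```

View pics/c2.png

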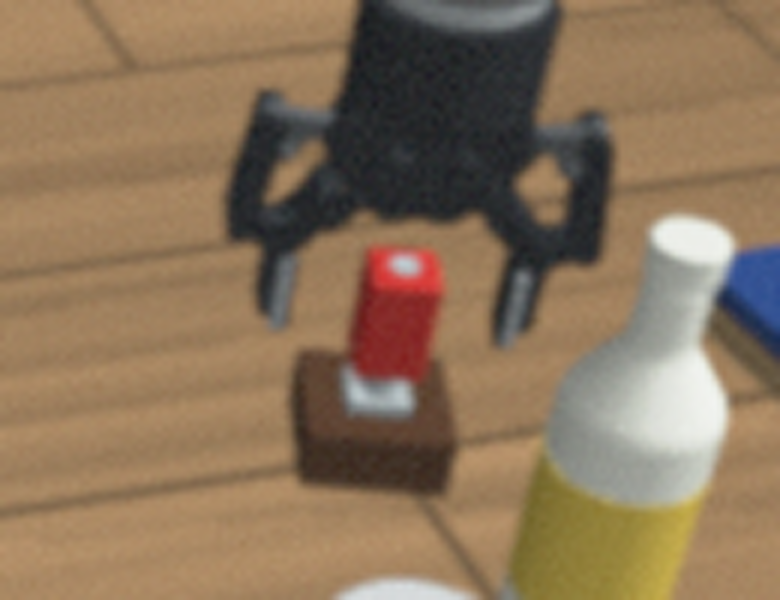

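Fingers stand either side of the handle: tips at crop (278,322) and (508,340), handle between x 360 and 440. It's centred well enough to close.

Request:
send_rows([
  [85,[2,0,3],0],
  [60,[2,0,3],0],
  [25,[2,0,3],0],
  [20,[2,0,3],0],
  [20,[2,0,3],0],
  [20,[2,0,3],0],
  [20,[2,0,3],0],
  [20,[2,0,3],0],
], squeeze=60)

```text
t: 4.15
tool_pos: [0.559, 0.2714, 0.0529]
tcp_rot: [0.0, 0.175, 0.984, 0.0]
contact_force: [-0.4, -0.3, 3.6]
gripper_width: 0.0291
finger_force: 59.4
```

Request:
send_rows([
  [20,[0,0,0],0],
  [20,[0,0,-10],0],
  [20,[0,0,-30],0],
  [20,[0,0,-60],0],
  [20,[0,0,-90],0],
  [20,[0,0,-110],0],
  [20,[0,0,-110],0],
])

```text
t: 4.85
tool_pos: [0.5607, 0.2718, 0.1662]
tcp_rot: [0.003, 0.175, 0.984, 0.002]
contact_force: [1.9, -0.4, -1.0]
gripper_width: 0.0298
finger_force: 60.7
```

Run:
```python
from h import *
a=cap('scene','s3');b=cap('top','t3');o,p,ph,ex,ey=tf();print(o['t'],p,ph,o['contact_force'].round(1),o['moment'].round(2),o['gripper_width'],o['joint_pos'].round(2))
f=lambda c:210/np.tan(np.radians(float(c['vfov']))/2)
x=np.linalg.inv(a['T'])@np.r_[p,1]; u=a['cx']-f(a)*x[0]/x[2]; v=a['cy']+f(a)*x[1]/x[2]; print(u,v)
im,x0,y0=crop(a,'',u,v,100,100,6);print(x0,y0)
cv2.imwrite('pics/c3.png',im)
P=cloud(a);I=a['color'].astype(int);red=(I[...,2]>I[...,1]+50)&(I[...,2]>I[...,0]+50)
near=(np.hypot(P[...,0]-p[0],P[...,1]-p[1])<.06)
d=P-p
for lo,hi in((-.05,-.03),(-.03,-.015),(-.015,0),(0,.015),(.015,.035)):
    m=near&(d[...,2]>lo)&(d[...,2]<hi)
    print(lo,m.sum(),np.percentile(d[m]@ex,[5,25,50,75,95]).round(4),np.percentile(d[m]@ey,[5,50,95]).round(4))
```

```text
4.95 [0.55828623 0.27101963 0.16166735] 2.7887292906553776 [ 0.9  0.4 -3. ] [ 0.01  0.01 -0.03] 0.029233362459687908 [ 0.29  0.23  1.77 -0.    1.14 -0.93]
418.2902005916593 166.82233646662291
368 116
-0.05 50 [-0.0149 -0.0133 -0.012  -0.0104  0.0019] [-0.0067  0.0023  0.0167]
-0.03 85 [-0.0154 -0.0139 -0.0121 -0.0072  0.005 ] [-0.007   0.0038  0.0169]
-0.015 39 [-0.0136 -0.0103 -0.0067 -0.0048  0.0034] [-0.006   0.0031  0.0151]
0 90 [-0.0172 -0.0156 -0.0147 -0.0137 -0.0102] [-0.0157  0.0022  0.0223]
0.015 197 [-0.0168 -0.0154 -0.014  -0.0113 -0.0077] [-0.0226  0.0039  0.0307]
```

View pics/c3.png

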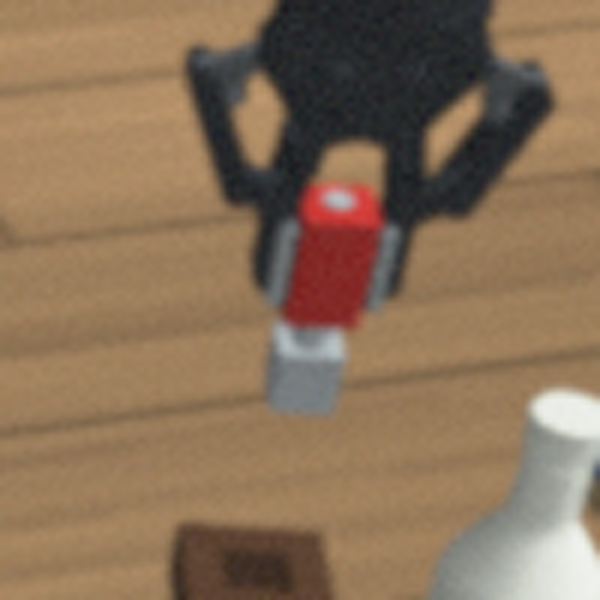

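The key is held squarely and upright in the pads (handle crop (340,250), socket (305,370)). Next, the head's angle from the first pictures.

Run:
```python
from h import *
from scipy.optimize import minimize
f=lambda c:210/np.tan(np.radians(float(c['vfov']))/2)
S=8
def proj(c,X):
    x=np.c_[X,np.ones(len(X))]@np.linalg.inv(c['T']).T
    return np.c_[c['cx']-f(c)*x[:,0]/x[:,2],c['cy']+f(c)*x[:,1]/x[:,2]]
for n,x0 in(('t0',(.6522,-.0293)),('s0',(.659,-.025))):
    c=load(n);u0,v0=proj(c,np.array([[*x0,.097]]))[0].astype(int);W=11
    I=c['color'][v0-W:v0+W+1,u0-W:u0+W+1].astype(float)
    B=np.clip((I[...,2]-I[...,0])/70,0,1.); 
    P=cloud(c)[v0-W:v0+W+1,u0-W:u0+W+1]; B[P[...,2]<.06]=0
    res=[]
    for deg in range(0,90,3):
        t=np.radians(deg)
        def cost(o):
            pts=[]
            for h,z in((7,.088),(7,.1),(3.5,.106)):
                for k in range(4):
                    a=t+np.pi/4+k*np.pi/2;r=h*2**.5/1000
                    pts.append([x0[0]+o[0]/1000+r*np.cos(a),x0[1]+o[1]/1000+r*np.sin(a),z])
            q=(proj(c,np.array(pts))-[u0-W,v0-W]+.5)*S
            M=np.zeros(((2*W+1)*S,)*2,np.float32);cv2.fillConvexPoly(M,cv2.convexHull(q.astype(np.float32)).astype(np.int32),1)
            M=cv2.GaussianBlur(M,(0,0),.7*S);M=cv2.resize(M,(2*W+1,)*2,interpolation=cv2.INTER_AREA)
            g=(M*B).sum()/(M*M).sum(); return ((B-g*M)**2).sum()/(B**2).sum()
        r=min((minimize(cost,s,method='Nelder-Mead',options=dict(initial_simplex=np.array(s)+[[0,0],[2,0],[0,2]],xatol=.1)) for s in((0,0),(2,-1))),key=lambda r:r.fun)
        res.append((round(r.fun,4),deg,r.x.round(1).tolist()))
    print(n,[(d,e) for e,d,_ in res]);print(sorted(res)[:4])
```

```text
t0 [(0, np.float64(0.1686)), (3, np.float64(0.1606)), (6, np.float64(0.1524)), (9, np.float64(0.142)), (12, np.float64(0.1326)), (15, np.float64(0.1224)), (18, np.float64(0.1176)), (21, np.float64(0.1133)), (24, np.float64(0.1105)), (27, np.float64(0.107)), (30, np.float64(0.1103)), (33, np.float64(0.113)), (36, np.float64(0.1173)), (39, np.float64(0.122)), (42, np.float64(0.1287)), (45, np.float64(0.1356)), (48, np.float64(0.1432)), (51, np.float64(0.1536)), (54, np.float64(0.162)), (57, np.float64(0.1698)), (60, np.float64(0.1783)), (63, np.float64(0.1837)), (66, np.float64(0.1876)), (69, np.float64(0.1917)), (72, np.float64(0.1949)), (75, np.float64(0.1942)), (78, np.float64(0.1915)), (81, np.float64(0.1871)), (84, np.float64(0.1847)), (87, np.float64(0.177))]
[(np.float64(0.107), 27, [1.2, 0.6]), (np.float64(0.1103), 30, [1.1, 0.5]), (np.float64(0.1105), 24, [1.0, 0.5]), (np.float64(0.113), 33, [1.0, 0.3])]
s0 [(0, np.float64(0.1786)), (3, np.float64(0.1748)), (6, np.float64(0.1684)), (9, np.float64(0.1705)), (12, np.float64(0.1687)), (15, np.float64(0.1675)), (18, np.float64(0.1687)), (21, np.float64(0.1691)), (24, np.float64(0.1735)), (27, np.float64(0.1724)), (30, np.float64(0.1747)), (33, np.float64(0.1744)), (36, np.float64(0.1733)), (39, np.float64(0.176)), (42, np.float64(0.1746)), (45, np.float64(0.1744)), (48, np.float64(0.1775)), (51, np.float64(0.1783)), (54, np.float64(0.1814)), (57, np.float64(0.1816)), (60, np.float64(0.1838)), (63, np.float64(0.1866)), (66, np.float64(0.1881)), (69, np.float64(0.1936)), (72, np.float64(0.1988)), (75, np.float64(0.1979)), (78, np.float64(0.1917)), (81, np.float64(0.1847)), (84, np.float64(0.1796)), (87, np.float64(0.1803))]
[(np.float64(0.1675), 15, [-4.5, 0.6]), (np.float64(0.1684), 6, [-4.7, 0.8]), (np.float64(0.1687), 12, [-4.6, 0.6]), (np.float64(0.1687), 18, [-4.6, 0.9])]
```

Request:
send_rows([
  [20,[0,0,-30],0],
  [20,[-28,-35,-30],0.12],
  [20,[-56,-70,-30],0.25],
  [20,[-84,-105,-30],0.37],
  [20,[-112,-140,-30],0.5],
  [20,[-140,-175,-30],0.62],
  [20,[-168,-210,-30],0.745],
  [20,[-194.5,-246.5,-30],0.745],
])

```text
t: 5.75
tool_pos: [0.6551, -0.0288, 0.189]
tcp_rot: [-0.002, 0.523, 0.853, -0.001]
contact_force: [-0.2, -0.4, -1.1]
gripper_width: 0.0295
finger_force: 60.6
```

Request:
send_rows([
  [20,[0,0,5],0],
  [20,[0,0,12],0],
  [20,[0,0,12],0],
])

```text
t: 6.05
tool_pos: [0.654, -0.0261, 0.1765]
tcp_rot: [-0.003, 0.521, 0.853, -0.001]
contact_force: [-0.7, 0.9, -2.4]
gripper_width: 0.0292
finger_force: 60.6
```

Run:
```python
from h import *
a=cap('scene','s4');b=cap('top','t4');o,p,ph,ex,ey=tf();print(o['t'],p,ph,o['contact_force'].round(1),o['moment'].round(2),o['joint_pos'].round(2))
i1,x0,y0=crop(a,'',310,205,80,110,5);i2,x1,y1=crop(b,'',255,170,80,110,5);print(x0,y0,x1,y1)
cv2.imwrite('pics/c4.png',np.hstack([i1,i2]))
```

```text
6.15 [ 0.65503385 -0.02568646  0.1787266 ] 2.0456530473215455 [-0.3 -0.2 -1.3] [0.04 0.03 0.04] [-0.19  0.29  1.67  0.    1.18 -0.67]
270 150 215 115
```

View pics/c4.png

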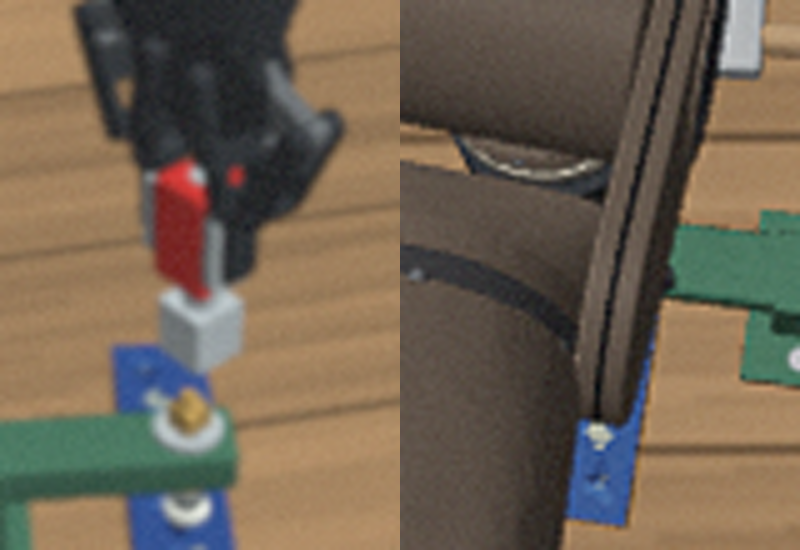

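The scene crop shows the socket mouth corners at (160,339) and (242,351), near corner (203,372). The collar is centred near (190,428), and key and head angles look alike (corner facing the camera). The top view is hidden. Next, a numeric comparison.

Run:
```python
from h import *
c=load('s4');z=.1787-.0469
w=lambda u,v,zz:onz(c,270+u/5-.5+.0,150+v/5-.5,zz)
L,R,N=w(160,339,z),w(242,351,z),w(203,372,z)
print('mouth',((L+R)/2).round(4),'diag',np.linalg.norm(L-R).round(4),'near',N.round(4),'expect diag .0354')
print('corner sides',np.linalg.norm(L-N),np.linalg.norm(R-N),'angL',np.degrees(np.arctan2(*(L-N)[1::-1])),'angR',np.degrees(np.arctan2(*(R-N)[1::-1])))
# top corners of socket (z+.021..?) and collar ellipse
I=c['color'].astype(int);hsv=cv2.cvtColor(c['color'],cv2.COLOR_BGR2HSV).astype(int)
m=np.zeros((420,560),bool);m[226:246,296:322]=1
br=m&(I[...,2]>I[...,0]+35)&(I[...,2]>I[...,1]+10);co=m&(hsv[...,1]<60)&(hsv[...,2]>110)
for n,k in(('brass',br),('collar',co)):
    v,u=np.where(k);print(n,k.sum(),'u',u.min(),u.max(),u.mean().round(1),'v',v.min(),v.max(),v.mean().round(1))
v,u=np.where(co|br);uc=(u[v>=232].min()+u[v>=232].max())/2
print('axis from collar u',uc)
```

```text
mouth [ 0.6532 -0.0204  0.1318] diag 0.0358 near [ 0.6708 -0.0242  0.1318] expect diag .0354
corner sides 0.02832702708410229 0.022055589164487608 angL -154.1694756551581 angR 116.25556794859786
brass 164 u 304 321 315.1 v 226 245 233.2
collar 129 u 299 317 307.5 v 227 242 234.8
axis from collar u 310.5
```

Run:
```python
from h import *
c=load('s4')
for u,v in((189,425),(190,428)): print(onz(c,270+u/5-.5,150+v/5-.5,.088).round(4))
print(onz(c,270+189/5-.5,150+394/5-.5,.106).round(4))
c=load('s0'); print('s0 same', onz(c,245+313/5-.5,210+130/5-.5,.088).round(4))
o,p,ph,ex,ey=tf();d=np.array([.0045,-.0035,0]);print(p,ph,d@ex*1e3,d@ey*1e3)
```

```text
[ 0.6543 -0.025   0.088 ]
[ 0.6564 -0.0251  0.088 ]
[ 0.6543 -0.0254  0.106 ]
s0 same [ 0.6574 -0.0262  0.088 ]
[ 0.65503385 -0.02568646  0.1787266 ] 2.0456530473215455 -5.170203451888313 2.401873490857122
```

Request:
send_rows([
  [20,[-4,0,5],0],
  [20,[-4,0,12],0],
  [20,[-4,0,18],0],
  [20,[-4,0,22],0],
  [20,[-4,0,26],0],
  [20,[-4,0,28],0],
  [20,[-4,0,28],0],
])

```text
t: 6.85
tool_pos: [0.6577, -0.0309, 0.1519]
tcp_rot: [-0.0, 0.522, 0.853, -0.0]
contact_force: [0.1, 1.1, -1.8]
gripper_width: 0.0289
finger_force: 60.6
```

Request:
send_rows([
  [20,[0,0,2],0],
  [20,[0,0,4],0],
  [20,[0,0,4],0],
])

```text
t: 7.15
tool_pos: [0.6577, -0.031, 0.1484]
tcp_rot: [-0.0, 0.522, 0.853, -0.0]
contact_force: [-0.6, -0.6, -0.1]
gripper_width: 0.0295
finger_force: 61.0
```

Request:
send_rows([
  [20,[0,0,2],0],
  [20,[0,0,4],0],
  [20,[0,0,4],0],
])

```text
t: 7.45
tool_pos: [0.6579, -0.0311, 0.1471]
tcp_rot: [-0.0, 0.522, 0.853, -0.0]
contact_force: [-5.3, 0.2, 8.2]
gripper_width: 0.029
finger_force: 62.0
```

Request:
send_rows([
  [20,[0.7,-1.3,-1],0],
  [20,[0.7,-1.3,-1],0],
  [20,[0.7,-1.3,1],0],
  [20,[0.7,-1.3,3],0],
  [20,[0.7,-1.3,3],0],
])

```text
t: 7.95
tool_pos: [0.6573, -0.031, 0.1463]
tcp_rot: [0.001, 0.522, 0.853, 0.0]
contact_force: [-7.1, 0.8, 17.3]
gripper_width: 0.0293
finger_force: 63.0
```

Request:
send_rows([
  [20,[0.7,-1.3,-3],0],
  [20,[1,-2,-3],0],
  [20,[1,-2,-1],0],
  [20,[1,-2,0],0],
  [20,[1,-2,0],0],
])

```text
t: 8.45
tool_pos: [0.6536, -0.0307, 0.1395]
tcp_rot: [-0.001, 0.522, 0.853, -0.0]
contact_force: [0.3, -0.2, -2.3]
gripper_width: 0.0296
finger_force: 60.7
```

Request:
send_rows([
  [20,[0,0,2],0],
  [20,[0,0,4],0],
  [20,[0,0,4],0],
])

```text
t: 8.75
tool_pos: [0.6538, -0.0308, 0.1363]
tcp_rot: [-0.001, 0.522, 0.853, -0.0]
contact_force: [0.2, -0.6, -1.2]
gripper_width: 0.0296
finger_force: 60.8
```

Request:
send_rows([
  [20,[0,0,1.5],0],
  [20,[0,0,2],0],
  [20,[0,0,2],0],
])

```text
t: 9.05
tool_pos: [0.654, -0.0309, 0.1352]
tcp_rot: [-0.0, 0.522, 0.853, -0.0]
contact_force: [-0.5, -0.5, -1.8]
gripper_width: 0.0297
finger_force: 60.7
```

Request:
send_rows([
  [20,[0,0,1],0],
  [20,[0,0,2],0],
  [20,[0,0,2],0],
  [20,[0,0,2],0],
])

```text
t: 9.45
tool_pos: [0.6543, -0.031, 0.1348]
tcp_rot: [0.0, 0.522, 0.853, -0.0]
contact_force: [-2.9, -0.1, 4.8]
gripper_width: 0.0292
finger_force: 61.5
```

Key fully seated (TCP z 0.1348, expected 0.135). I turn in modest steps, reading moment and the foot picture.

Request:
send_rows([
  [20,[0,0,-1],0.08],
  [20,[0,0,-1],0.16],
  [20,[0,0,-1],0.22],
])

```text
t: 9.75
tool_pos: [0.654, -0.0304, 0.1349]
tcp_rot: [-0.001, 0.613, 0.79, 0.0]
contact_force: [-1.8, 1.3, 3.5]
gripper_width: 0.0296
finger_force: 61.2
```

```bash
cat >> h.py <<'E'
def feel(tag,n=4):
    M=[];F=[]
    for i in range(n):
        c=env.capture('scene');o=env.get_obs();M.append(o['moment']);F.append(o['contact_force']);
    cv2.imwrite(f'pics/{tag}.png',c['color']);np.savez(f'pics/{tag}.npz',**c)
    o,p,ph,_,_=tf()
    print(tag,o['t'],p.round(4),round(ph,3),'M',np.mean(M,0).round(3),np.std(M,0).round(3),'F',np.mean(F,0).round(1))
def dcrop(c,s=10): 
    return cv2.resize(c['color'][225:275,285:335],None,fx=s,fy=s,interpolation=cv2.INTER_CUBIC)
E
python3 - <<'E'
from h import *
feel('f1')
cv2.imwrite('pics/c5.png',np.hstack([dcrop(load('s0'),8),dcrop(load('f1'),8)]))
E
```

```text
f1 9.95 [ 0.6541 -0.0304  0.1349] 1.825 M [ 0.363  0.598 -0.023] [0.056 0.078 0.015] F [-2.4  1.6  3.9]
```

View pics/c5.png

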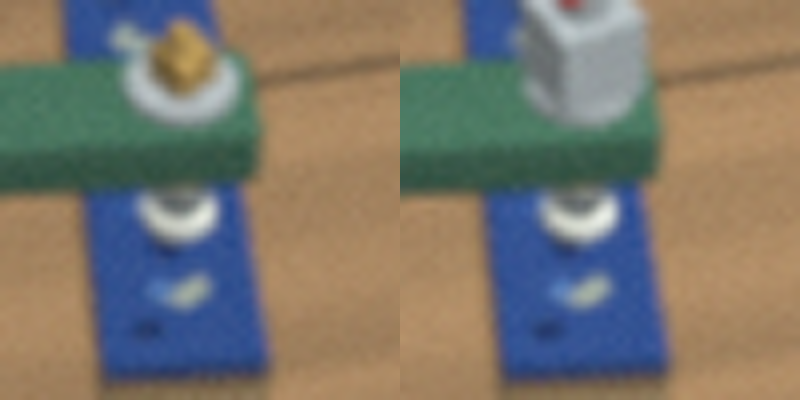

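Left (before) and right (now): the socket sits on the collar, and the white foot's lower edge is at crop y≈242, i.e. v≈254.8. I estimate the gap from the front edge of the foot.

```bash
cat >> h.py <<'E'
def proj(c,X):
    f=210/np.tan(np.radians(float(c['vfov']))/2)
    x=np.c_[np.atleast_2d(X),np.ones(len(np.atleast_2d(X)))]@np.linalg.inv(c['T']).T
    return np.c_[c['cx']-f*x[:,0]/x[:,2],c['cy']+f*x[:,1]/x[:,2]]
def foot(n):
    c=load(n);I=c['color'].astype(float)
    p=cv2.GaussianBlur(I[...,2],(0,0),.6)[248:262,304:311].mean(1)   # red channel: white foot vs blue block
    k=np.argmax(p); h=(p[k]+p[k+2:].min())/2; j=k+np.where(p[k:]<h)[0][0]
    return 248+j-1+(p[j-1]-h)/(p[j-1]-p[j])
E
python3 - <<'E'
from h import *
print(foot('s0'),foot('s4'),foot('f1'))
c=load('s0');a=np.array([.656,-.0255])
print('collar',proj(c,[*a,.088]))
for z in(.03,.032,.034,.036,.038,.040): print(z,proj(c,[a[0]+.0095,a[1]-.002,z]))
# measured depth of foot face pixels
P=cloud(c);print(P[250:256,305:310,2].round(3)); print(P[262:268,303:310,2].mean())
E
```

```text
254.28809378849962 254.32035742016308 254.32653117324253
collar [[307.26176387 235.02431835]]
0.03 [[306.90383721 257.02955518]]
0.032 [[306.92259084 256.39680082]]
0.034 [[306.94139403 255.76237421]]
0.036 [[306.96024697 255.12626869]]
0.038 [[306.97914988 254.48847761]]
0.04 [[306.99810294 253.84899424]]
[[0.048 0.048 0.049 0.048 0.047]
 [0.042 0.048 0.047 0.045 0.045]
 [0.042 0.042 0.044 0.044 0.043]
 [0.04  0.042 0.04  0.042 0.041]
 [0.037 0.036 0.039 0.039 0.038]
 [0.032 0.03  0.032 0.031 0.029]]
0.04579406462039613
```

Foot bottom is ≈38 mm up, so the gap is ~7 mm (±2). Turning 1 rad is safe even at the smallest gap.

Request:
send_rows([
  [20,[0,0,0],0.14],
  [20,[0,0,0],0.28],
  [20,[0,0,0],0.42],
  [20,[0,0,0],0.56],
  [20,[0,0,0],0.7],
  [20,[0,0,0],0.8],
])

```text
t: 10.55
tool_pos: [0.6524, -0.0299, 0.1348]
tcp_rot: [-0.002, 0.873, 0.488, -0.002]
contact_force: [-7.4, 3.0, 7.5]
gripper_width: 0.0295
finger_force: 61.8
```

Run:
```python
from h import *
feel('f2',3);print(foot('f2'))
```

```text
f2 10.7 [ 0.6526 -0.0299  0.1348] 1.024 M [ 0.714  1.439 -0.037] [0.024 0.023 0.009] F [-7.1  3.4  6.9]
255.27202405929205
```

Request:
send_rows([
  [20,[-0.3,-1.5,-0.7],0.1],
  [20,[-0.3,-1.5,-0.7],0.2],
  [20,[-0.3,-1.5,-0.7],0.3],
  [20,[-0.3,-1.5,-0.7],0.4],
  [20,[-0.3,-1.5,-0.7],0.4],
])

```text
t: 11.2
tool_pos: [0.6517, -0.0291, 0.1349]
tcp_rot: [-0.002, 0.952, 0.306, -0.001]
contact_force: [-4.5, 3.2, 3.2]
gripper_width: 0.029
finger_force: 61.4
```

Run:
```python
from h import *
feel('f3',3);print(foot('f3'))
```

```text
f3 11.35 [ 0.6518 -0.0291  0.1349] 0.625 M [0.759 0.869 0.002] [0.03  0.018 0.018] F [-4.   3.7  4.4]
255.4034984564668
```

Run:
```python
from h import *
for n in('s0','f1','f2','f3'):
    I=load(n)['color'].astype(float)
    print(n,'R',I[247:263,304:311,2].mean(1).round().astype(int),'B',I[247:263,304:311,0].mean(1).round().astype(int)); 
cv2.imwrite('pics/c6.png',np.hstack([cv2.resize(load(n)['color'][238:273,290:325],None,fx=7.5,fy=14,interpolation=cv2.INTER_CUBIC) for n in('s0','f2','f3')]))
```

```text
s0 R [ 62  87 112 124 159 197 186 136  79  47  51  55  76 108 122 113] B [ 71  90 117 128 159 193 185 153 131 128 139 144 150 160 163 156]
f1 R [ 64  90 115 125 163 205 195 145  82  51  51  59  78 110 129 117] B [ 72  94 120 129 163 201 195 161 133 132 143 149 154 165 170 161]
f2 R [ 63  88 115 118 123 159 197 189 140  80  52  56  79 109 127 117] B [ 70  93 125 129 128 158 194 189 157 137 142 148 154 164 169 161]
f3 R [ 63  90 114 125 125 143 180 185 142  81  52  57  79 110 128 116] B [ 71  96 126 136 131 144 178 186 159 138 143 149 155 164 168 161]
```

View pics/c6.png

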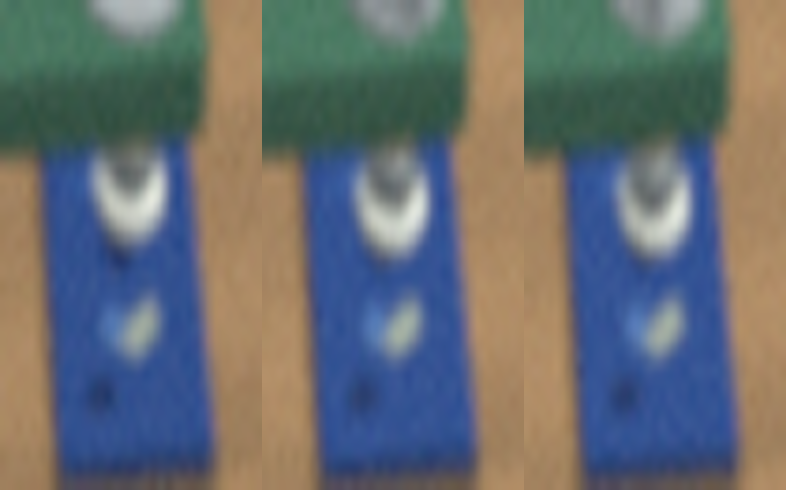

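The foot's lower edge stopped between panels 2 and 3 (255.3→255.4) while the dark sleeve kept coming down over the white (band thinner). So it has touched, with ~1.2 mm of spring or ~2.4 N. A further 0.2–0.25 rad gives about 4 N.

Request:
send_rows([
  [20,[0,0,-0.5],0.1],
  [20,[0,0,-0.5],0.2],
  [20,[0,0,-0.5],0.22],
  [20,[0,0,-0.5],0.22],
  [20,[0,0,-0.5],0.22],
])

```text
t: 11.85
tool_pos: [0.6515, -0.0287, 0.1349]
tcp_rot: [-0.002, 0.98, 0.201, -0.001]
contact_force: [-3.9, 4.3, 2.9]
gripper_width: 0.0296
finger_force: 61.3
```

Run:
```python
from h import *
feel('f4',3);print(foot('f4'))
for n in('f2','f3','f4'):
    I=load(n)['color'].astype(float)
    print(n,'R',I[247:263,304:311,2].mean(1).round().astype(int))
```

```text
f4 12.0 [ 0.6515 -0.0286  0.1349] 0.405 M [ 0.975  0.845 -0.017] [0.031 0.017 0.01 ] F [-4.2  4.   3.6]
255.39824660298277
f2 R [ 63  88 115 118 123 159 197 189 140  80  52  56  79 109 127 117]
f3 R [ 63  90 114 125 125 143 180 185 142  81  52  57  79 110 128 116]
f4 R [ 63  88 114 125 130 146 182 185 141  81  52  56  80 111 129 117]
```

Request:
send_rows([
  [45,[0,0,0],0],
  [85,[0,0,0],0],
  [85,[0,0,0],0],
  [85,[0,0,0],0],
  [85,[0,0,-20],0],
  [85,[0,0,-50],0],
  [85,[0,0,-90],0],
  [85,[0,0,-90],0],
])

```text
t: 12.8
tool_pos: [0.6564, -0.0312, 0.2336]
tcp_rot: [0.003, 0.98, 0.201, 0.006]
contact_force: [-0.2, 0.4, 1.1]
gripper_width: 0.0848
finger_force: 0.0
```

Run:
```python
from h import *
feel('f5',3);print(foot('f5'))
o,p,ph,ex,ey=tf();d=np.array([.555,-.015,0])-p;print(d@ex,d@ey,ph)
im,x0,y0=crop(load('f5'),'',310,215,80,75,7);cv2.imwrite('pics/c7.png',im)
```

```text
f5 12.95 [ 0.6527 -0.0305  0.2253] 0.404 M [ 0.015  0.012 -0.013] [0.018 0.023 0.041] F [-0.1  0.3 -0.2]
255.39949285220501
-0.0837265693739537 -0.05260319106937054 0.40376802691945846
```

View pics/c7.png

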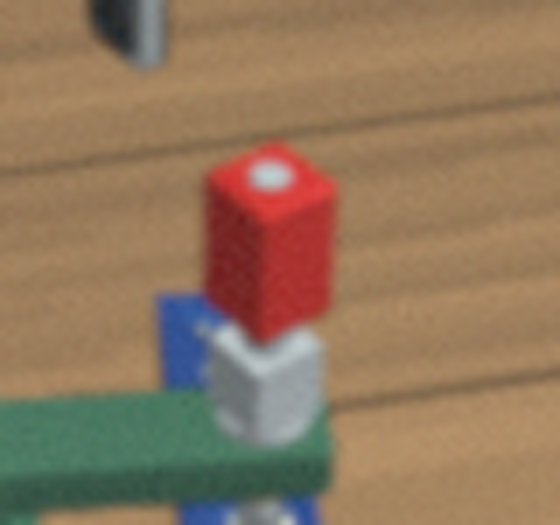

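The key stands upright and seated on the screw (crop (268,300)). Next, the block's free end.

Request:
send_rows([
  [85,[-28,-18,0],0.14],
  [85,[-56,-36,0],0.28],
  [85,[-84,-53,0],0.42],
  [85,[-84,-53,30],0.56],
  [85,[-84,-53,80],0.56],
  [85,[-84,-53,130],0.56],
  [85,[-84,-53,160],0.56],
  [85,[-84,-53,160],0.56],
])

```text
t: 13.75
tool_pos: [0.5486, -0.0135, 0.0581]
tcp_rot: [-0.001, 0.997, -0.078, -0.008]
contact_force: [-0.7, 0.3, -0.4]
gripper_width: 0.0853
finger_force: 0.0
```

Run:
```python
from h import *
feel('g1',2);b=cap('top','t6');o,p,ph,ex,ey=tf()
P=cloud(load('g1'));I=load('g1')['color'].astype(int)
bl=(P[...,2]>.022)&(P[...,2]<.036)&(P[...,0]<.63)&(P[...,0]>.5)&(abs(P[...,1])<.07)&(I[...,0]>I[...,2]+30)
d=P[bl]-p;print(bl.sum(),np.percentile(d@ex,[1,50,99]),np.percentile(d@ey,[2,50,98]))
fg=(P[...,2]>.07)&(P[...,2]<.1)&(np.hypot(P[...,0]-p[0],P[...,1]-p[1])<.08);d=P[fg]-p;k=d@ey
print(np.percentile(k[k<0],[5,50,95]),np.percentile(k[k>0],[5,50,95]))
```

```text
g1 13.85 [ 0.5539 -0.0145  0.0645] -0.156 M [-0.027  0.004 -0.031] [0.005 0.012 0.016] F [0.3 0.3 0.7]
96 [-0.02791847 -0.00342095  0.02367988] [-2.28577072e-05  1.10039119e-02  1.89511693e-02]
[-0.05936805 -0.05047975 -0.04610382] [0.04083065 0.04565872 0.05233912]
```

Request:
send_rows([
  [85,[0,0,25],0],
  [85,[0,0,45],0],
  [85,[0,0,57],0],
  [85,[0,0,57],0],
  [55,[0,0,57],0],
  [50,[0,0,57],0],
  [42,[0,0,57],0],
  [42,[0,0,57],0],
], squeeze=25)

```text
t: 14.7
tool_pos: [0.5558, -0.0148, 0.01]
tcp_rot: [0.0, 0.997, -0.078, 0.001]
contact_force: [-1.0, 0.2, 4.9]
gripper_width: 0.0453
finger_force: 27.4
```

Request:
send_rows([
  [42,[0,0,0],0],
  [42,[0,0,0],0],
  [42,[0,0,0],0],
  [42,[0,0,0],0],
])

```text
t: 15.1
tool_pos: [0.5558, -0.0147, 0.01]
tcp_rot: [0.0, 0.997, -0.078, 0.001]
contact_force: [-0.4, 0.4, 6.4]
gripper_width: 0.0454
finger_force: 27.5
```

Run:
```python
from h import *
feel('g2',5);print(foot('g2'),env.get_obs()['gripper_width'])
```

```text
g2 15.35 [ 0.5558 -0.0148  0.01  ] -0.156 M [0.101 0.18  0.002] [0.032 0.04  0.03 ] F [-1.   0.5  5.9]
255.42030814186552 0.045317121897883055
```

Request:
send_rows([
  [42,[0,0,-0.5],0],
  [42,[0,0,-1],0],
  [42,[0,0,-1],0],
])

```text
t: 15.65
tool_pos: [0.5558, -0.0148, 0.01]
tcp_rot: [0.0, 0.997, -0.078, 0.001]
contact_force: [3.3, 0.7, 2.0]
gripper_width: 0.045
finger_force: 27.1
```

Run:
```python
from h import *
feel('g3',5)
```

```text
g3 15.9 [ 0.5558 -0.0148  0.01  ] -0.156 M [ 0.078 -0.604  0.068] [0.02  0.066 0.018] F [3.6 0.4 1.7]
```

Request:
send_rows([
  [42,[-1.2,0,0],0],
  [42,[-2.4,0,0],0],
  [42,[-3.6,0,0],0],
  [42,[-4.8,0,0],0],
  [42,[-6,0,0],0],
  [42,[-7.2,0,0],0],
])

```text
t: 16.5
tool_pos: [0.5493, -0.0141, 0.0101]
tcp_rot: [0.0, 0.997, -0.078, 0.002]
contact_force: [6.3, -0.7, -1.5]
gripper_width: 0.0454
finger_force: 26.8
```

Request:
send_rows([
  [42,[-1.2,0,0],0],
  [42,[-2.4,0,0],0],
  [42,[-3.6,0,0],0],
])

```text
t: 16.8
tool_pos: [0.5458, -0.0136, 0.0101]
tcp_rot: [0.0, 0.997, -0.078, 0.002]
contact_force: [6.9, -1.9, -0.3]
gripper_width: 0.0456
finger_force: 26.8
```

Request:
send_rows([
  [42,[-1.2,0,0],0],
  [42,[-2.4,0,0],0],
  [42,[-3.6,0,0],0],
])

```text
t: 17.1
tool_pos: [0.5422, -0.013, 0.01]
tcp_rot: [0.0, 0.997, -0.078, 0.002]
contact_force: [7.1, -0.2, 0.1]
gripper_width: 0.0453
finger_force: 26.8
```

Run:
```python
from h import *
feel('g4',5);print(foot('g4'))
```

```text
g4 17.35 [ 0.542 -0.013  0.01 ] -0.157 M [-0.105 -0.903 -0.042] [0.045 0.03  0.036] F [ 6.  -1.1  0.3]
257.2212444054799
```

Drag is about 6.8 N with the hand bearing ~0, so the press is ≈4.5–4.8 N, which is right. I relax the pull before letting go so no friction stays locked under the foot.

Request:
send_rows([
  [42,[0.4,0,0],0],
  [42,[0.8,0,0],0],
  [42,[1.1,0,0],0],
  [42,[1.1,0,0],0],
])

```text
t: 17.75
tool_pos: [0.542, -0.013, 0.01]
tcp_rot: [0.0, 0.997, -0.078, 0.001]
contact_force: [2.4, -2.3, 5.5]
gripper_width: 0.0456
finger_force: 27.4
```

Run:
```python
from h import *
feel('g5',5)
```

```text
g5 18.0 [ 0.542 -0.013  0.01 ] -0.156 M [-0.398 -0.533 -0.158] [0.022 0.022 0.011] F [ 2.8 -3.2  5.5]
```

Request:
send_rows([
  [42,[0.4,0.3,-0.5],0],
  [42,[0.8,0.6,-1],0],
  [42,[0.9,0.6,-1.2],0],
  [42,[0.9,0.6,-1.2],0],
])

```text
t: 18.4
tool_pos: [0.542, -0.0131, 0.0101]
tcp_rot: [-0.0, 0.997, -0.078, -0.0]
contact_force: [5.2, -1.1, -1.7]
gripper_width: 0.0454
finger_force: 26.7
```

Run:
```python
from h import *
feel('g6',4)
```

```text
g6 18.6 [ 0.542  -0.0131  0.0102] -0.156 M [-0.188 -0.877 -0.053] [0.025 0.029 0.022] F [ 4.6 -0.6 -1.8]
```

Request:
send_rows([
  [42,[0.6,0.1,-0.25],0],
  [42,[1.2,0.2,-0.5],0],
  [42,[1.8,0.2,-0.75],0],
  [42,[1.8,0.2,-0.75],0],
])

```text
t: 19.0
tool_pos: [0.542, -0.0132, 0.0105]
tcp_rot: [-0.0, 0.997, -0.078, -0.003]
contact_force: [-1.2, 0.7, -1.3]
gripper_width: 0.0455
finger_force: 26.7
```

Run:
```python
from h import *
feel('g7',4)
```

```text
g7 19.2 [ 0.542  -0.0132  0.0105] -0.156 M [0.173 0.375 0.063] [0.03  0.108 0.015] F [-3.1  1.4 -0.9]
```

Request:
send_rows([
  [42,[-0.5,-0.2,0],0],
  [42,[-0.8,-0.2,0],0],
  [42,[-0.8,-0.2,0],0],
  [60,[-0.8,-0.2,0],0],
  [85,[-0.8,-0.2,0],0],
  [85,[-0.8,-0.2,0],0],
  [85,[-0.8,-0.2,0],0],
  [85,[-0.8,-0.2,-10],0],
])

```text
t: 20.0
tool_pos: [0.5426, -0.0134, 0.0209]
tcp_rot: [-0.0, 0.997, -0.078, -0.001]
contact_force: [0.6, 0.6, -1.1]
gripper_width: 0.0851
finger_force: 0.0
```

Request:
send_rows([
  [85,[0,0,-30],0],
  [85,[0,0,-70],0],
  [85,[0,0,-110],0],
  [85,[-20,0,-150],0],
  [85,[-50,0,-180],0],
  [85,[-60,0,-200],0],
  [85,[-60,0,-200],0],
])

```text
t: 20.7
tool_pos: [0.4853, -0.0042, 0.2262]
tcp_rot: [0.001, 0.997, -0.078, 0.005]
contact_force: [0.4, -0.3, -0.2]
gripper_width: 0.0851
finger_force: 0.0
```

Run:
```python
from h import *
feel('e1',3);c=cap('top','e2');print(foot('e1'))
im,_,_=crop(load('e1'),'',305,225,90,110,5);i2,_,_=crop(c,'',255,175,70,110,5)
cv2.imwrite('pics/c8.png',np.hstack([im,i2]))
```

```text
e1 20.85 [ 0.484  -0.0041  0.2207] -0.156 M [-0.018 -0.026 -0.003] [0.013 0.024 0.021] F [-0.4  0.3 -0.5]
257.24166025324934
```

View pics/c8.png

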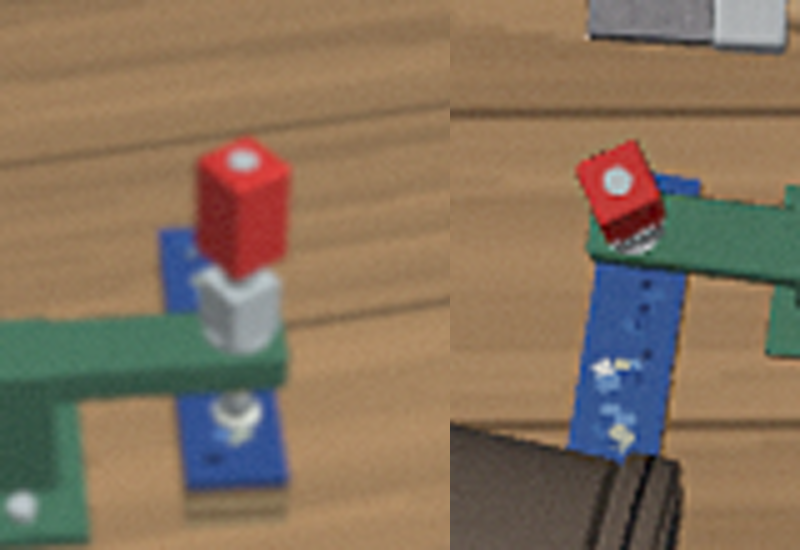

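The key is upright and seated (left crop (243,250)), the foot rests on the block (237,415), and the block is flat with the robot clear. Handing in.

```bash
python3 -c "
from h import *
print(env.job_done())"
```

```text
the job is handed in; nothing more can be done
None
```

The job is handed in, with no pass/fail verdict returned: the key stands fully down on the screw, the foot presses an estimated 4 to 5 N on the flat block (judged from a drag of about 6.8 N over roughly 14 mm), and I moved none of the other things.

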